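Hang the green key paddle back in its gap on the key rail

TASK

Take the green key paddle off the small wooden return stand and hang it by its hook on the bar of the grey key rail, in the middle of the gap between the red and the blue paddle. It must end up hanging upright and square on the bar, clear of both neighbours, and the red and blue paddles must stay hanging where they are.

Things in the scene. Friction and masses are not known exactly. Their poses are not given: they have to be found in the camera images.
- green_grip (a point): Centre of the green paddle's grip, an upright block 12 mm thick (x), 22 wide (y), 42 tall (z), its topmost part; pinch across x. Below it a downward-open V hook, 34 mm wide inside (x) at its mouth 52 mm below this point; bar axis 31 mm below this point when hung. Plate on +x side, 44 wide, front face 15 mm behind; lowest point 119 mm below. y along the bar, z up. 80 g. Hangs on the return stand.
- rail_gap (a point): Point on the axis of the key rail's round steel bar, midway between the red and blue paddles: where the green paddle's hook must sit. y runs along the bar, x level, square to it and away from the robot, z up. Bar 8 mm thick, 210 mm long between two posts, axis 125 mm above the table, over a grey base 240 x 85 x 12 mm; fixed.
- red_grip (a point): Grip centre of the red paddle, hanging loose on the key rail about 58 mm to one side of rail_gap (either side); same shape and axes as the green one. All paddles end 21 mm above the grip centre. The return stand is a shorter rail with a wooden base, same bar and height; on it a yellow paddle hangs about 72 mm beside the green one.
- blue_grip (a point): Grip centre of the blue paddle, hanging loose on the key rail about 58 mm to the other side of rail_gap; same shape and axes as the green one.

How it is judged:
By the outcome, as a careful person would: the job done as asked, in the order asked, and still so for the second after the job is handed in, with the robot touching nothing.
It also fails if it takes over 40 s, if anything falls off the work surface, if the arm or the gripper's body presses on something with over 40 N, if the wrist force passes 120 N, or if a joint passes its speed limit or range.

ROBOT

A 6-joint arm with a two-finger parallel gripper is mounted at the origin on a cart in front of the work surface, level with it; the furniture and walls round the work are solid. World frame = base frame: x ahead of the robot, y to its left, z up, the work surface at z = 0. Lengths are in m, angles in degrees, forces in N, time in s.
With the tool pointing down it reaches from about 0.375 to 0.9 m from the base axis. Payload 3.1 kg.
Tool frame: the origin (TCP) lies at the very end of the fingers, on their centre line; the grasp point (between the pads) lies behind it (bot.grip_depth is the z of the grasp point in the tool frame, in m); z points along the fingers, y is the direction in which the jaws open and shut (so a half turn about z gives the same grasp; the last joint's range is limited). The gripper opens to 87 mm and grips with 3 to 60 N. Pads are 19 mm wide; open, the fingers measure 117 mm over their backs; the gripper's body (75 mm by 190 mm) begins 51 mm behind the grasp point.
Start: joints at [-81.274, 30.224, 82.088, -0, 67.689, -10.227], TCP at [0.203, -0.591, 0.223] pointing down, gripper open.
Joint ranges: [-176.69, 176.69], [-43.24, 126.21], [12.49, 139.97], [-82, 262], [0, 151.66], [-163.58, 163.58]. Speed limits (degrees/s): [159.86, 159.86, 180, 180, 180, 180].

INTERFACE

Orientations are given as a 3x3 rotation matrix whose columns are the frame's x, y, z axes.
In Python, from rig import bot, vision gives the robot as it stands. The module is installed in compiled form; this text tells all that it offers.
- The arm moves only by the shell command python3 -m jog 'ROWS'. ROWS is JSON, a list of rows, each a list of 3 entries, a list of its own where there are three numbers: the shift along the tool's x, y, z in mm, then the turn, a rotation vector about the tool's x, y, z in degrees, then the closure, from 0 (fully open) to 1 (shut). In form: [[[dx, dy, dz], [wx, wy, wz], fingers], ...]. A call has 1 to 12 rows; each row is the pose to reach, as a shift and turn from the pose commanded when the call began, along the tool's axes at that moment; what a row does not reach only later rows make up. A row lasts 1/12 s, in which the tool goes at most 41.7 mm and 7.16 degrees, less where a joint would pass 70% of its speed; a pose out of reach is approached as far as the arm can. A call with a gripper value outside its range is refused whole. The fingers move at their own pace and stop on an object; the grip force is fixed at half the most. Time passes only in rows, so rows that repeat a pose let the fingers close. It gives the time, the measured TCP pose, the force and the opening at its end, in the units of the state.
- bot.read_state(): the state, without advancing time (a new reading comes with each control period).
- vision.capture(name): name is "scene" or "top"; returns the picture (400x640x3 uint8, red, green, blue); there is no depth.
- vision.camera_info(name): a dict with "intrinsics" (3x3 intrinsics, pixels), "dist" ([k1, k2, p1, p2, k3] as OpenCV has them; the pictures are not rectified), "camera_from_world" (4x4, takes a point from world to camera coordinates). Camera axes: x right, y up, looking along -z (the intrinsics and any distortion apply to the point x, -y, -z); pixel columns grow to the right and rows downward; lengths in m; the calibration is good to about 2 mm. A picture is of the moment at which its call begins. camera_info takes no time and is no camera call.
- bot.hand_in(): hands the job in, once; it reports no verdict.
The state is a dict: "time_s": time; "joint_positions": joint angles; "qvel": joint speeds; "tau": joint torques, N m; "position": TCP position; "tcp_rot": TCP orientation; "force": force on the tool from outside, world axes, zero at the start; "moment": the same for the moment, N m; "opening": opening from 0.0 (shut) to 1.0 (fully open).
Only numpy, scipy, OpenCV 4.12 (cv2) and the standard library are available. Lean on these libraries where they do the work, as an engineer would, in place of code of your own. Each camera call takes 0.05 s, during which the arm holds its last target. There are 200 camera calls.

## Working session

There is one attempt and no reset: what is moved stays moved. The work goes in short steps, Python scripts to look and compute and a shell command to move; the robot and the scene stay as the last step left them, time stands still between calls to the robot, and variables do not carry over. Pictures are saved under pics/ and viewed, about 8 in all and at most 12, crops included, and the job is handed in when it is done.

```bash
mkdir -p pics; python3 - <<'E'
from rig import bot, vision
import cv2, numpy as np
np.set_printoptions(precision=4,suppress=True)
s=bot.read_state()
print({k:s[k] for k in('time_s','position','tcp_rot','opening')},bot.grip_depth)
for n in('scene','top'):
    cv2.imwrite(f'pics/{n}0.png',vision.capture(n)[:,:,::-1])
    c=vision.camera_info(n);print(n,c['intrinsics'],c['dist'],c['camera_from_world'])
E
```

```text
{'time_s': 0.0, 'position': array([ 0.2029, -0.5904,  0.2216]), 'tcp_rot': array([[ 0.9458,  0.3248, -0.0003],
       [ 0.3248, -0.9458,  0.0021],
       [ 0.0004, -0.0021, -1.    ]]), 'opening': 1.0054365211519023} -0.0187
scene [[366.5349   0.     324.6698]
 [  0.     366.5349 194.1753]
 [  0.       0.       1.    ]] [-0.0437  0.      0.      0.      0.    ] [[-0.7859 -0.6183  0.0086  0.4041]
 [ 0.3516 -0.4353  0.8288 -0.3563]
 [-0.5087  0.6544  0.5595 -0.651 ]
 [ 0.      0.      0.      1.    ]]
top [[433.5307   0.     316.6535]
 [  0.     433.5307 193.9513]
 [  0.       0.       1.    ]] [-0.0073  0.      0.      0.      0.    ] [[ 0.1732 -0.9849 -0.0011 -0.092 ]
 [ 0.9652  0.1695  0.1991 -0.5334]
 [-0.1959 -0.0356  0.98   -0.9236]
 [ 0.      0.      0.      1.    ]]
```

View pics/scene0.png

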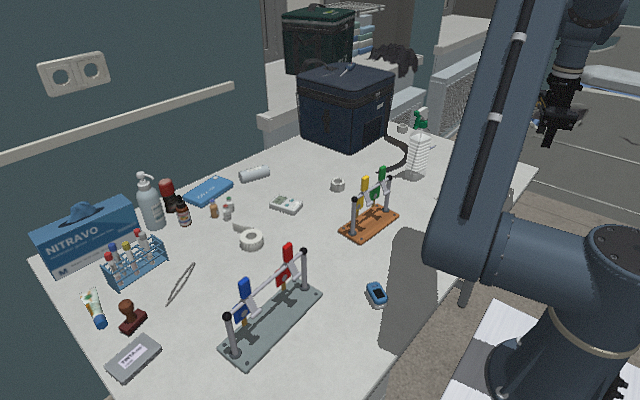

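View pics/top0.png

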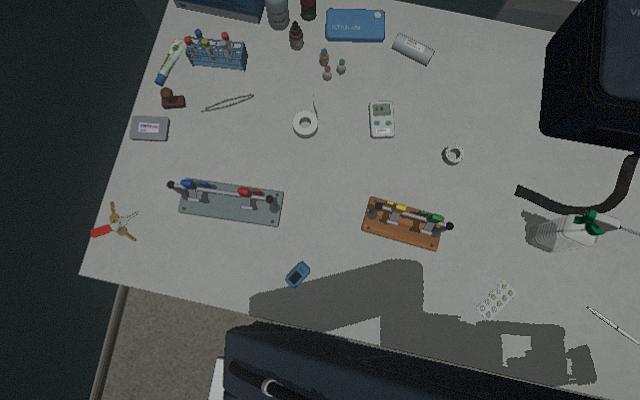

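Scene view: the key rail is at about (270,320), with blue at (244,290) and red at (288,255). The stand is at about (370,215), with yellow and green (381,175) on it. Top view: the rail is at (230,195) and the stand at (402,220). I'll enlarge both and segment the colours.

```bash
cat > h.py <<'E'
import cv2, numpy as np
from scipy.optimize import least_squares
from rig import bot, vision
np.set_printoptions(precision=4,suppress=True)
C={n:vision.camera_info(n) for n in('scene','top')}
F=np.diag([1,-1,-1.])
def ray(n,p):
    c=C[n];T=np.array(c['camera_from_world']);K=np.array(c['intrinsics'])
    q=cv2.undistortPoints(np.array([[p]],float),K,np.array(c['dist']))[0,0]
    R=T[:3,:3];return -R.T@T[:3,3],R.T@F@np.array([q[0],q[1],1.])
def plane(n,p,z):
    o,d=ray(n,p);return o+d*(z-o[2])/d[2]
def tri(ps,pt):
    A=[];b=[]
    for n,p in(('scene',ps),('top',pt)):
        o,d=ray(n,p);d/=np.linalg.norm(d);P=np.eye(3)-np.outer(d,d);A.append(P);b.append(P@o)
    x,r,_,_=np.linalg.lstsq(np.vstack(A),np.hstack(b),rcond=None);return x,float(np.sqrt(r.sum()))
def proj(n,X):
    c=C[n];T=np.array(c['camera_from_world']);G=F@T[:3,:3]
    return cv2.projectPoints(np.array(X,float).reshape(-1,3),cv2.Rodrigues(G)[0],F@T[:3,3],np.array(c['intrinsics']),np.array(c['dist']))[0][:,0]
HUE={'red':[(0,6),(174,180)],'blue':[(105,125)],'green':[(50,75)],'yellow':[(20,30)]}
def mask(img,col,box):
    h=cv2.cvtColor(img,cv2.COLOR_RGB2HSV);m=np.zeros(h.shape[:2],np.uint8)
    for a,b in HUE[col]: m|=cv2.inRange(h,(a,120,50),(b,255,255))
    k=np.zeros_like(m);x0,y0,x1,y1=box;k[y0:y1,x0:x1]=1;return m*k
E
python3 - <<'E'
from h import *
B={'scene':{'rail':(210,230,330,370),'stand':(330,155,410,250)},'top':{'rail':(160,170,290,235),'stand':(355,190,460,255)}}
for n in B:
    I=vision.capture(n);np.save(f'{n}.npy',I)
    for k,c in((k,c) for k in B[n] for c in(('red','blue') if k=='rail' else('green','yellow'))):
        m=mask(I,c,B[n][k]);nn,_,st,ce=cv2.connectedComponentsWithStats(m)
        print(n,c,[(s.tolist(),e.round(1).tolist()) for s,e in zip(st[1:],ce[1:]) if s[4]>5])
def cr(n,k,f):
    x0,y0,x1,y1=B[n][k];return cv2.resize(np.load(f'{n}.npy')[y0:y1,x0:x1,::-1],None,fx=f,fy=f,interpolation=cv2.INTER_CUBIC)
def put(a,b,fn):
    im=np.zeros((max(a.shape[0],b.shape[0]),a.shape[1]+b.shape[1],3),np.uint8)
    im[:a.shape[0],:a.shape[1]]=a;im[:b.shape[0],a.shape[1]:]=b;cv2.imwrite(fn,im);print(im.shape)
put(cr('scene','rail',4),cr('scene','stand',4),'pics/s1.png')
a=cr('top','rail',4.5);b=cr('top','stand',4.5);im=np.zeros((a.shape[0]+b.shape[0],max(a.shape[1],b.shape[1]),3),np.uint8)
im[:a.shape[0],:a.shape[1]]=a;im[a.shape[0]:,:b.shape[1]]=b;cv2.imwrite('pics/t1.png',im);print(im.shape)
E
```

```text
scene red [([283, 242, 10, 21, 163], [287.4, 252.0]), ([276, 268, 15, 19, 119], [282.2, 276.8])]
scene blue [([238, 277, 13, 23, 207], [244.1, 287.7]), ([234, 304, 16, 20, 127], [239.8, 313.3])]
scene green [([379, 166, 7, 15, 83], [381.9, 172.7]), ([370, 186, 10, 14, 70], [374.4, 192.6])]
scene yellow [([361, 175, 8, 16, 98], [364.6, 182.8]), ([356, 196, 8, 19, 64], [359.6, 203.0])]
top red [([238, 188, 12, 9, 69], [243.1, 191.3]), ([253, 189, 8, 6, 27], [256.5, 191.4])]
top blue [([181, 180, 12, 6, 58], [186.2, 182.2]), ([200, 181, 8, 7, 22], [203.7, 183.2])]
top green [([421, 211, 6, 3, 14], [423.3, 212.1]), ([432, 214, 11, 8, 58], [436.7, 217.2])]
top yellow [([385, 201, 22, 12, 128], [396.4, 206.9])]
(560, 800, 3)
(584, 585, 3)
```

View pics/s1.png

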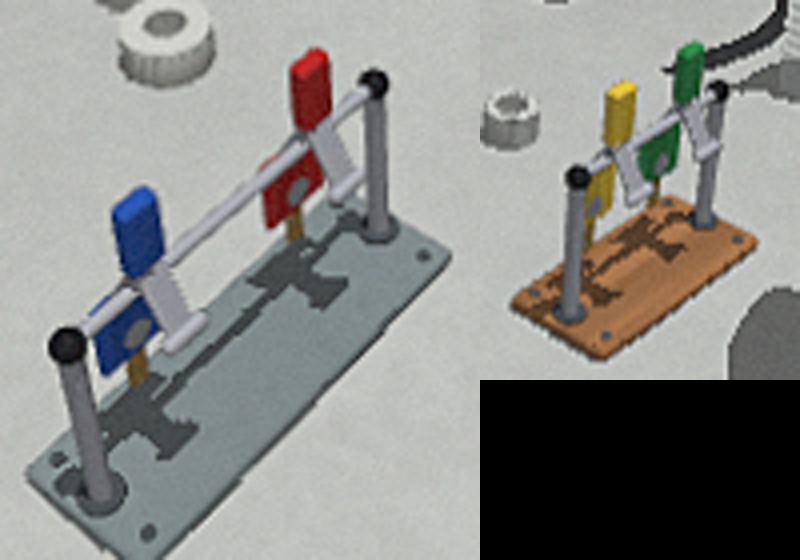

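View pics/t1.png

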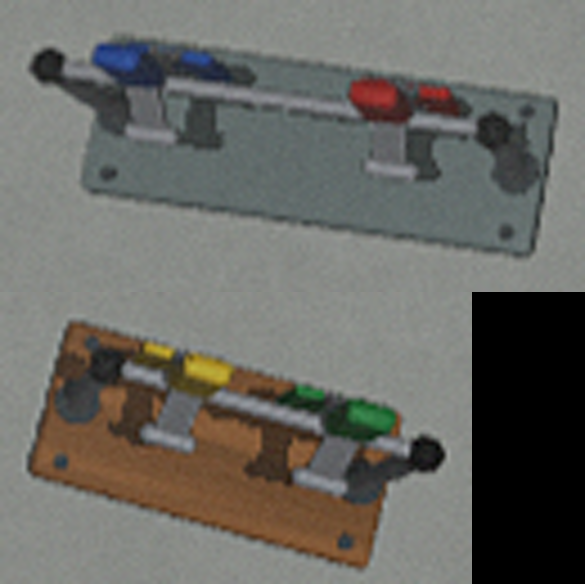

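The crops show all paddles hanging on the bars, with black ball caps at the bar ends. Now triangulate the caps and the grips.

```bash
cat > m.py <<'E'
from h import *
I={n:np.load(f'{n}.npy') for n in('scene','top')}
def cap(n,p,r=6):
    g=I[n].max(2);x,y=map(round,p);w=g[y-r:y+r+1,x-r:x+r+1]
    m=np.uint8(w<45);k,l,s,c=cv2.connectedComponentsWithStats(m);j=1+s[1:,4].argmax();return c[j]+[x-r,y-r],s[j]
caps={'railL':((226.7,316.2),(170.7,184.4)),'railR':((303.5,251),(269.6,199.1)),'stdL':((354.5,199.5),(378.8,206.3)),'stdR':((390,177.5),(449.7,225.7))}
X={}
for k,(a,b) in caps.items():
    (a,sa),(b,sb)=cap('scene',a),cap('top',b);x,r=tri(a,b);X[k]=x;print(k,a,sa[2:],b,sb[2:],x,r)
for k in('rail','std'):
    L,R=X[k+'L'],X[k+'R'];print(k,'len',np.linalg.norm(L-R),'yaw',np.degrees(np.arctan2(*((L-R)[[1,0]])))-90,'mid',(L+R)/2)
G={'red':((287.4,252),(243.1,191.3)),'blue':((244.1,287.7),(186.2,182.2)),'green':((381.9,172.7),(436.7,217.2)),'yellow':((364.6,182.8),(400.5,208))}
for k,(a,b) in G.items():
    x,r=tri(a,b);q='rail' if k in('red','blue') else 'std';L,R=X[q+'L'],X[q+'R']
    u=(L-R)[:2]/np.linalg.norm((L-R)[:2]);v=np.array([u[1],-u[0]]);d=x[:2]-((L+R)/2)[:2]
    print(k,x,r,'along',d@u,'across',d@v)
E
python3 m.py
```

```text
railL [226.35   316.2167] [ 9  9 60] [170.5333 184.1   ] [ 6  7 30] [0.4945 0.3049 0.1237] 0.000812866856945909
railR [303.5714 250.5357] [ 7  7 28] [269.2857 198.7143] [ 8  7 28] [0.4994 0.0942 0.1241] 0.0013196780084287006
stdL [354.3043 199.0435] [ 6  5 23] [378.4324 205.973 ] [ 8  7 37] [ 0.5239 -0.1319  0.1236] 0.000862727136409493
stdR [389.5 177. ] [ 5  5 14] [448.8837 225.9535] [ 9  7 43] [ 0.507  -0.2804  0.1257] 0.0013183425263822847
rail len 0.21076124696164789 yaw 1.3164650152010324 mid [0.4969 0.1995 0.1239]
std len 0.14948614992978707 yaw -6.489233013242881 mid [ 0.5154 -0.2061  0.1247]
red [0.4988 0.1438 0.1567] 0.0027132024650568794 along -0.05571909212356551 across 0.0005632232997136031
blue [0.4963 0.2602 0.1574] 0.00423770605500702 along 0.06063804347834646 across 0.0007461421145265635
green [ 0.5152 -0.2472  0.1519] 0.001959446791415669 along -0.04085304355302389 across 0.0044206481094469655
yellow [ 0.5216 -0.1727  0.1534] 0.0008065728854472781 along 0.03387519472609725 across 0.00237998101157472
```

```bash
cat >> h.py <<'E'
def go(x,y,z,ang):
    "shift/turn (tool axes) taking the TCP to x,y,z with tool y axis at world angle ang; tool taken as vertical"
    s=bot.read_state();R=np.array(s['tcp_rot']);a=np.degrees(np.arctan2(R[1,1],R[0,1]))
    d=R.T@(np.array([x,y,z])-s['position'])*1000
    print('shift mm',d.round(1),'turn z',round(-(ang-a),2),'now',s['position'],'yang',round(a,2),'zax',R[:,2],'F',s['force'],'open',round(s['opening'],3),'t',round(s['time_s'],2),'q',s['joint_positions'])
E
python3 -c "
from h import *
go(.5108,-.2468,.225,-6.5)"
```

```text
shift mm [ 402.8 -225.2   -2.7] turn z -64.55 now [ 0.203  -0.5907  0.222 ] yang -71.05 zax [-0.0002  0.0013 -1.    ] F [0.1137 0.2766 0.4029] open 1.0 t 0.2 q [-81.2728  30.2581  82.1283  -0.0003  67.6891 -10.2246]
```

```bash
python3 -m jog '[[[403,-225,-10],[0,0,-64.5],0],[[403,-225,-10],[0,0,-64.5],0],[[403,-225,-10],[0,0,-64.5],0],[[403,-225,-10],[0,0,-64.5],0],[[403,-225,-10],[0,0,-64.5],0],[[403,-225,-10],[0,0,-64.5],0],[[403,-225,-10],[0,0,-64.5],0],[[403,-225,-10],[0,0,-64.5],0],[[403,-225,-10],[0,0,-64.5],0],[[403,-225,-10],[0,0,-64.5],0],[[403,-225,-10],[0,0,-64.5],0],[[403,-225,-10],[0,0,-64.5],0]]' >/dev/null
python3 -m jog '[[[0,0,0],[0,0,0],0],[[0,0,0],[0,0,0],0],[[0,0,0],[0,0,0],0],[[0,0,0],[0,0,0],0]]'
python3 -c "
from h import *
go(.5108,-.2468,.141,-6.5)
for n in C:cv2.imwrite(f'pics/{n}2.png',vision.capture(n)[:,:,::-1])
a=cv2.imread('pics/scene2.png')[100:300,280:480];b=cv2.imread('pics/top2.png')[130:330,310:510]
cv2.imwrite('pics/h2.png',cv2.resize(np.hstack([a,b]),None,fx=2,fy=2))"
```

```text
time_s: 1.53
position: [0.5101, -0.2487, 0.2324]
tcp_rot: [[0.116, 0.993, -0.001], [0.993, -0.116, 0.0], [-0.0, -0.001, -1.0]]
force: [0.3, 0.7, -0.1]
opening: 0.998
shift mm [ 2.   0.5 91.4] turn z -0.18 now [ 0.5101 -0.2487  0.2324] yang -6.68 zax [-0.0006  0.     -1.    ] F [ 0.2887  0.6906 -0.118 ] open 0.998 t 1.53 q [-37.2643  25.1306  89.8212  -0.0215  65.0764 -30.5733]
```

View pics/h2.png

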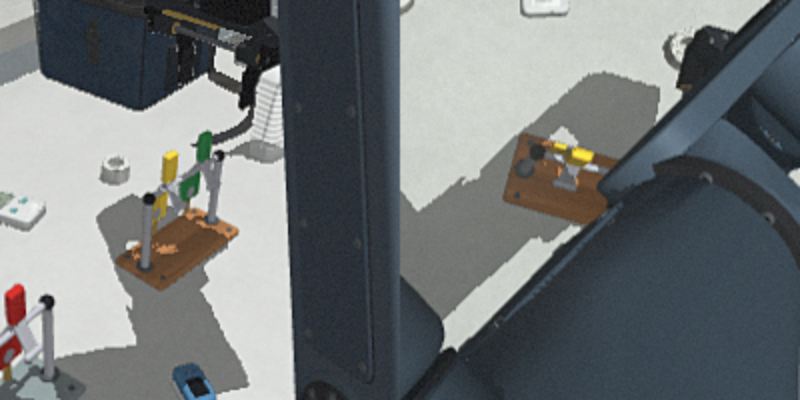

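The gripper hangs over the stand, with finger tips at about (373,145) and (402,152) in the scene view. The green grip sits below at (382,173). I'll check that against the projected TCP.

```bash
python3 -c "
from h import *
p=np.array([.5101,-.2487,.2324]);y=np.array([.993,-.116,0])
print(proj('scene',[p,p+.0435*y,p-.0435*y,[.5108,-.2468,.156]]))"
```

```text
[[386.3245 146.1355]
 [373.0875 140.808 ]
 [400.2708 151.759 ]
 [382.8623 171.8892]]
```

```bash
python3 -m jog '[[[2,0.5,25],[0,0,0],0],[[2,0.5,45],[0,0,0],0],[[2,0.5,60],[0,0,0],0],[[2,0.5,75],[0,0,0],0],[[2,0.5,85],[0,0,0],0],[[2,0.5,91],[0,0,0],0],[[2,0.5,91],[0,0,0],0],[[2,0.5,91],[0,0,0],0],[[2,0.5,91],[0,0,0],0]]'
python3 -m jog '[[[0,0,0],[0,0,0],0.6],[[0,0,0],[0,0,0],0.7],[[0,0,0],[0,0,0],0.75],[[0,0,0],[0,0,0],0.8],[[0,0,0],[0,0,0],0.82],[[0,0,0],[0,0,0],0.84],[[0,0,0],[0,0,0],0.86],[[0,0,0],[0,0,0],0.9],[[0,0,0],[0,0,0],1],[[0,0,0],[0,0,0],1],[[0,0,0],[0,0,0],1],[[0,0,0],[0,0,0],1]]'
python3 -c "
from h import *
go(.5108,-.2468,.141,-6.5)
for n in C:cv2.imwrite(f'pics/{n}3.png',vision.capture(n)[:,:,::-1])
a=cv2.imread('pics/scene3.png')[120:260,310:450]
cv2.imwrite('pics/h3.png',cv2.resize(a,None,fx=4,fy=4,interpolation=2))"
```

```text
time_s: 2.38
position: [0.5124, -0.2461, 0.1424]
tcp_rot: [[0.114, 0.993, 0.001], [0.993, -0.114, -0.001], [-0.001, 0.002, -1.0]]
force: [-0.5, -0.2, -0.2]
opening: 1.0
time_s: 3.38
position: [0.5118, -0.2455, 0.1415]
tcp_rot: [[0.114, 0.993, 0.0], [0.993, -0.114, 0.0], [0.0, 0.0, -1.0]]
force: [0.7, -0.1, 0.6]
opening: 0.176
shift mm [-1.4 -0.9  0.5] turn z -0.05 now [ 0.5118 -0.2455  0.1415] yang -6.55 zax [ 0.  0. -1.] F [ 0.6684 -0.059   0.6023] open 0.176 t 3.38 q [-36.8991  31.9755  94.8217   0.0016  53.2028 -30.353 ]
```

View pics/h3.png

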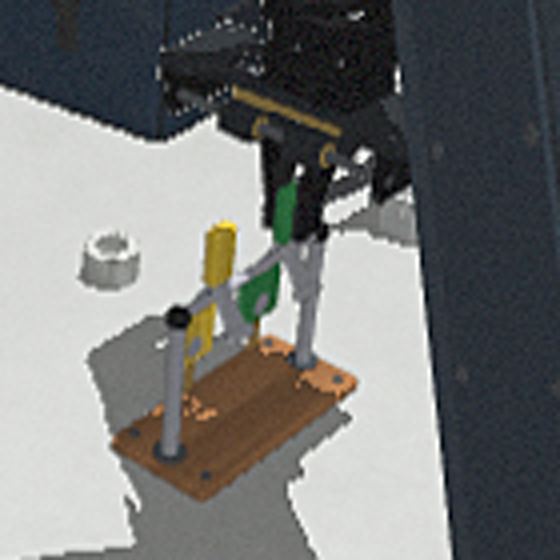

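The fingers are closed around the green grip at about (381,172) in the full image, and it still hangs on the stand. Squeeze a little longer, then lift straight up.

```bash
python3 -m jog '[[[0,0,0],[0,0,0],1],[[0,0,0],[0,0,0],1],[[0,0,0],[0,0,0],1],[[0,0,-4],[0,0,0],1],[[0,0,-10],[0,0,0],1],[[0,0,-18],[0,0,0],1],[[0,0,-27],[0,0,0],1],[[0,0,-36],[0,0,0],1],[[0,0,-45],[0,0,0],1],[[0,0,-45],[0,0,0],1],[[0,0,-45],[0,0,0],1]]'
python3 -m jog '[[[0,0,-15],[0,0,0],1],[[0,0,-35],[0,0,0],1],[[0,0,-60],[0,0,0],1],[[0,0,-85],[0,0,0],1],[[0,0,-105],[0,0,0],1],[[0,0,-118],[0,0,0],1],[[0,0,-125],[0,0,0],1],[[0,0,-125],[0,0,0],1],[[0,0,-125],[0,0,0],1]]'
python3 -c "
from h import *
go(.4968,.2020,.312,1.3)
for n in C:cv2.imwrite(f'pics/{n}4.png',vision.capture(n)[:,:,::-1])
a=cv2.imread('pics/scene4.png')[60:260,310:450]
cv2.imwrite('pics/h4.png',cv2.resize(a,None,fx=3,fy=3,interpolation=2))"
```

```text
time_s: 4.4
position: [0.5122, -0.2458, 0.1876]
tcp_rot: [[0.114, 0.993, 0.002], [0.993, -0.114, -0.001], [-0.001, 0.002, -1.0]]
force: [-0.9, -0.8, -0.9]
opening: 0.14
time_s: 5.15
position: [0.5114, -0.2452, 0.3108]
tcp_rot: [[0.114, 0.993, -0.001], [0.993, -0.114, 0.001], [0.001, -0.001, -1.0]]
force: [-0.1, -0.1, -0.7]
opening: 0.137
shift mm [442.6 -65.5  -0.8] turn z -7.85 now [ 0.5114 -0.2452  0.3108] yang -6.55 zax [-0.0011  0.0008 -1.    ] F [-0.124  -0.0868 -0.7497] open 0.137 t 5.15 q [-36.9013  20.5077  84.0152  -0.0007  75.5545 -30.3512]
```

View pics/h4.png

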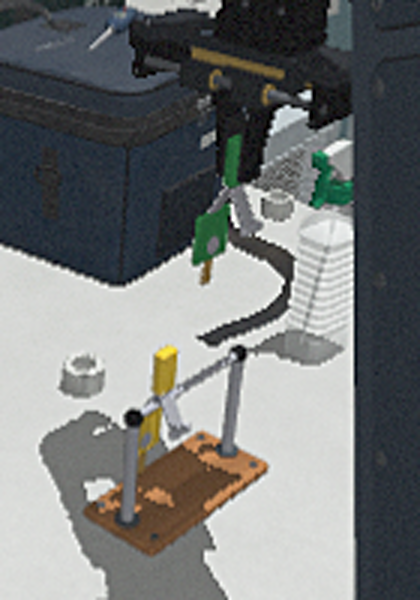

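Green is gripped with its hook intact and clear of the bar (grip at about (387,112) in the full image). Carry it over to the rail.

```bash
python3 -m jog '[[[15,-2,0],[0,0,0],1],[[40,-6,0],[0,0,-1],1],[[75,-11,0],[0,0,-1.5],1],[[110,-16,0],[0,0,-2],1],[[145,-21,0],[0,0,-3],1],[[180,-27,0],[0,0,-4],1],[[215,-32,0],[0,0,-5],1],[[250,-37,0],[0,0,-6],1],[[285,-42,0],[0,0,-7],1],[[320,-47,0],[0,0,-7.85],1],[[350,-52,0],[0,0,-7.85],1],[[375,-55.4,0],[0,0,-7.85],1]]' | head -2
python3 -c "
from h import *
go(.4968,.2033,.312,1.3)"
```

```text
time_s: 6.25
position: [0.4976, 0.1365, 0.3106]
shift mm [66.8  0.8 -1.3] turn z 0.1 now [0.4976 0.1365 0.3106] yang 1.4 zax [-0.0027  0.0009 -1.    ] F [ 0.082   0.4826 -0.1053] open 0.135 t 6.25 q [ 2.8852 16.0972 90.8048  0.0601 73.2486  1.4643]
```

```bash
python3 -m jog '[[[18,0,0],[0,0,0],1],[[34,0,0],[0,0,0],1],[[48,0,0],[0,0,0],1],[[58,0,0],[0,0,0],1],[[64,0,0],[0,0,0],1],[[67,0,0],[0,0,0],1],[[67,0,0],[0,0,0],1],[[67,0,0],[0,0,0],1],[[67,0,0],[0,0,0],1]]' | head -2
python3 - <<'E'
from h import *
go(.4968,.2033,.200,1.3)
for n in C:
    I=vision.capture(n);np.save(f'{n}5.npy',I);cv2.imwrite(f'pics/{n}5.png',I[:,:,::-1])
    m=mask(I,'green',(150,100,340,370));k,_,st,ce=cv2.connectedComponentsWithStats(m)
    print(n,[(s.tolist(),e.round(1).tolist()) for s,e in zip(st[1:],ce[1:]) if s[4]>5])
a=cv2.imread('pics/scene5.png')[150:370,190:340];b=cv2.imread('pics/top5.png')[110:260,150:350]
a=cv2.resize(a,None,fx=2.6,fy=2.6,interpolation=2);b=cv2.resize(b,None,fx=2,fy=2,interpolation=2)
im=np.zeros((a.shape[0],790,3),np.uint8);im[:,:390]=a;im[:300,390:]=b;cv2.imwrite('pics/h5.png',im)
E
```

```text
time_s: 7.0
position: [0.498, 0.1997, 0.3115]
shift mm [  3.6  -1.1 111.5] turn z -0.05 now [0.498  0.1997 0.3115] yang 1.25 zax [-0.0002 -0.0004 -1.    ] F [-0.8848 -0.4758 -1.6535] open 0.137 t 7.0 q [ 9.9254 17.792  88.1194 -0.0195 74.1035  8.678 ]
scene [([250, 183, 9, 25, 139], [253.5, 195.2]), ([243, 214, 20, 27, 269], [251.3, 226.0])]
top [([205, 164, 8, 4, 20], [208.8, 165.0])]
```

View pics/h5.png

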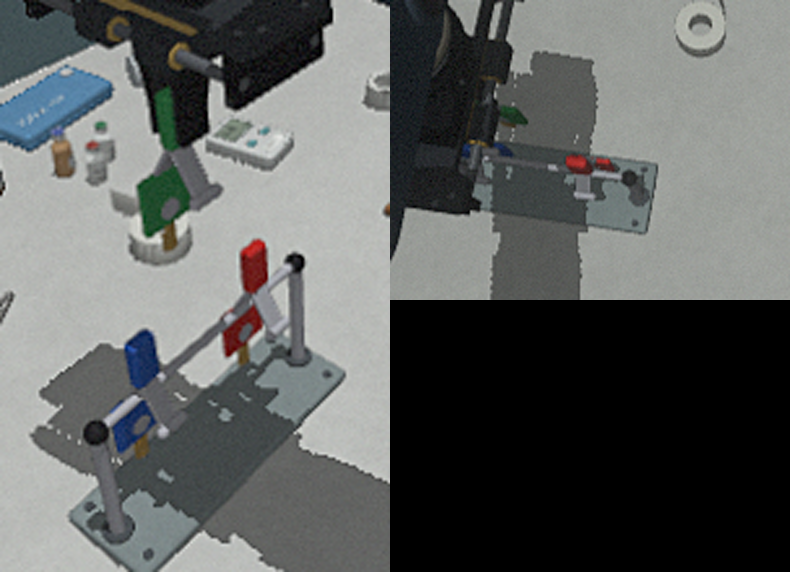

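Green hangs level over the gap, with its plate at about (251,226) in the scene view and blue and red undisturbed below. I'll compare along-bar positions in the scene view by casting the plate and grip rays onto the paddle planes.

```bash
cat > al.py <<'E'
from h import *
m=np.array([.4969,.1995]);t=np.radians(1.3);u=np.array([-np.sin(t),np.cos(t)]);v=np.array([np.cos(t),np.sin(t)])
def on(p,ac,n='scene'):
    o,d=ray(n,p);s=(ac-(o[:2]-m)@v)/(d[:2]@v);X=o+s*d;return round(1000*float((X[:2]-m)@u),1),round(1000*X[2],1)
E
python3 - <<'E'
from al import *
I=np.load('scene5.npy')
for c,b in(('red',(260,230,330,330)),('blue',(220,260,270,350)),('green',(230,170,280,250))):
    k,_,st,ce=cv2.connectedComponentsWithStats(mask(I,c,b))
    for s,e in zip(st[1:],ce[1:]):
        if s[4]>40:
            ac=.015 if s[1]>(260 if c=='red' else 300 if c=='blue' else 205) else 0
            x,y,w,h=s[:4];print(c,s[:5],ac,'cen',on(e,ac),'left',on((x-.5,e[1]),ac),'right',on((x+w-.5,e[1]),ac),'top',on((e[0],y-.5),ac))
E
```

```text
red [283 242  10  21 163] 0 cen (-57.6, np.float64(155.0)) left (-44.1, np.float64(164.9)) right (-72.3, np.float64(144.1)) top (-59.5, np.float64(181.1))
red [276 268  15  19 120] 0.015 cen (-52.7, np.float64(79.8)) left (-33.5, np.float64(96.0)) right (-77.6, np.float64(58.9)) top (-54.9, np.float64(104.9))
blue [238 277  13  23 208] 0 cen (57.9, np.float64(154.1)) left (71.5, np.float64(166.2)) right (44.2, np.float64(141.9)) top (53.9, np.float64(179.3))
blue [233 304  17  20 136] 0.015 cen (67.1, np.float64(79.5)) left (82.4, np.float64(95.0)) right (45.1, np.float64(57.1)) top (62.8, np.float64(105.0))
green [250 183   9  25 139] 0 cen (10.7, np.float64(327.7)) left (18.7, np.float64(332.0)) right (0.3, np.float64(322.1)) top (7.7, np.float64(350.0))
green [243 214  20  27 269] 0.015 cen (11.0, np.float64(257.5)) left (29.5, np.float64(269.4)) right (-14.1, np.float64(241.5)) top (7.4, np.float64(282.3))
```

```bash
python3 - <<'E'
from h import *
G={'red':((287.4,252),(243.1,191.3)),'blue':((244.1,287.7),(186.2,182.2)),'green':((381.9,172.7),(436.7,217.2)),'yellow':((364.6,182.8),(400.5,208))}
fr={'r':([.4969,.1995],1.3),'s':([.5154,-.2061],-6.5)}
for k,(a,b) in G.items():
    m,t=fr['r' if k in('red','blue') else 's'];m=np.array(m);t=np.radians(t);u=np.array([-np.sin(t),np.cos(t)]);v=np.array([np.cos(t),np.sin(t)])
    o,d=ray('scene',a);s=(-(o[:2]-m)@v)/(d[:2]@v);X=o+s*d;Y=plane('top',b,.165)
    print(k,'scene along',1000*(X[:2]-m)@u,'z',X[2],'top along/across',1000*(Y[:2]-m)@u,1000*(Y[:2]-m)@v)
for p in([.5118,-.2455],[.5124,-.2461],[.5122,-.2458],[.5114,-.2452]):
    d=(np.array(p)-m)*1000;print(d@u,d@v)
E
```

```text
red scene along -57.65906765083472 z 0.1548740432725597 top along/across -56.36960428451724 0.7957001756080303
blue scene along 57.94420113481172 z 0.15428173855884508 top along/across 59.92180963105989 1.9365666870285534
green scene along -36.78147811864096 z 0.1552155341367557 top along/across -37.23260208439258 2.757771915708678
yellow scene along 36.07642457910008 z 0.15536533517371487 top along/across 35.750721896096564 0.36318181058433435
-39.55426268322199 0.883347942019872
-40.08248386836723 1.5474129836865047
-39.80705295441781 1.314737648420835
-39.30147241202619 0.4519582356187988
```

```bash
python3 -m jog '[[[-1,-0.5,15],[0,0,0],1],[[-2,-0.5,40],[0,0,0],1],[[-2,-0.5,65],[0,0,0],1],[[-2,-0.5,88],[0,0,0],1],[[-2,-0.5,105],[0,0,0],1],[[-2,-0.5,115],[0,0,0],1],[[-2,-0.5,120],[0,0,0],1],[[-2,-0.5,120],[0,0,0],1],[[-2,-0.5,120],[0,0,0],1]]' 
cat > look.py <<'E'
from al import *
import sys
go(.4968,.1985,.142,1.3)
t=sys.argv[1];I=vision.capture('scene');cv2.imwrite(f'pics/scene{t}.png',I[:,:,::-1])
h=cv2.cvtColor(I,cv2.COLOR_RGB2HSV)
for c,b in(('red',(260,230,330,330)),('blue',(220,260,262,350)),('green',(230,190,295,330))):
    k,_,st,ce=cv2.connectedComponentsWithStats(mask(I,c,b));r=[(s,e) for s,e in zip(st[1:],ce[1:]) if s[4]>25]
    r.sort(key=lambda q:q[1][1])
    for (s,e),ac in zip(r,(0,.015)):
        x,y,w,hh=s[:4];print(c,s[:5],'cen',on(e,ac),'left',on((x-.5,e[1]),ac)[0],'right',on((x+w-.5,e[1]),ac)[0])
cv2.imwrite(f'pics/h{t}.png',cv2.resize(cv2.imread(f'pics/scene{t}.png')[200:350,200:340],None,fx=4,fy=4,interpolation=2))
E
python3 look.py 6
```

```text
time_s: 7.85
position: [0.4983, 0.1984, 0.1922]
tcp_rot: [[-0.022, 1.0, 0.001], [1.0, 0.022, 0.0], [0.0, 0.001, -1.0]]
force: [-0.2, -0.2, -0.4]
opening: 0.137
shift mm [ 0.2 -1.6 50.2] turn z -0.01 now [0.4983 0.1984 0.1922] yang 1.29 zax [ 0.0014  0.0002 -1.    ] F [-0.1583 -0.1648 -0.4368] open 0.137 t 7.85 q [ 9.7617 25.6909 96.7468 -0.0008 57.4838  8.4745]
red [283 253  10  10  57] cen (-57.9, np.float64(139.7)) left -43.0 right -71.4
red [276 268  15  19 118] cen (-52.6, np.float64(79.3)) left -33.5 right -77.5
blue [238 277  13  23 208] cen (57.9, np.float64(154.1)) left 71.5 right 44.2
blue [233 304  17  20 136] cen (67.1, np.float64(79.5)) left 82.4 right 45.1
green [257 241   8  20  99] cen (9.6, np.float64(208.7)) left 19.0 right 0.8
green [251 264  18  23 190] cen (10.4, np.float64(139.4)) left 28.0 right -15.5
```

View pics/h6.png

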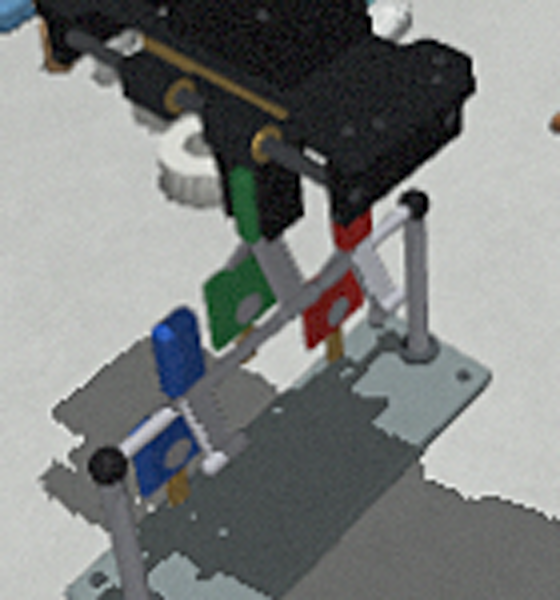

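Green's hook mouth is just above the bar between blue and red, and everything is clear. It sits about 1–2 mm towards +y and +x, so I'll correct that while lowering.

```bash
python3 -m jog '[[[-1,-1.2,4],[0,0,0],1],[[-1,-1.2,10],[0,0,0],1],[[-1,-1.2,17],[0,0,0],1],[[-1,-1.2,24],[0,0,0],1],[[-1,-1.2,31],[0,0,0],1],[[-1,-1.2,37],[0,0,0],1],[[-1,-1.2,42],[0,0,0],1],[[-1,-1.2,45],[0,0,0],1],[[-1,-1.2,47],[0,0,0],1],[[-1,-1.2,48],[0,0,0],1],[[-1,-1.2,48],[0,0,0],1],[[-1,-1.2,48],[0,0,0],1]]' 
python3 look.py 7
```

```text
time_s: 8.9
position: [0.4966, 0.1974, 0.1438]
tcp_rot: [[-0.023, 1.0, 0.001], [1.0, 0.023, 0.0], [0.0, 0.001, -1.0]]
force: [-0.2, -0.0, -1.3]
opening: 0.133
shift mm [1.1 0.2 1.8] turn z 0.0 now [0.4966 0.1974 0.1438] yang 1.3 zax [ 0.0005  0.0001 -1.    ] F [-0.2409 -0.0218 -1.3282] open 0.133 t 8.9 q [ 9.6879 29.6656 99.5149  0.0004 50.7877  8.3855]
red [276 271   9  16  75] cen (-30.6, np.float64(102.6)) left -19.2 right -44.0
blue [238 277  13  23 209] cen (58.0, np.float64(154.2)) left 71.5 right 44.2
blue [233 304  17  20 137] cen (67.0, np.float64(79.4)) left 82.4 right 45.1
green [261 263   8  16  83] cen (7.3, np.float64(157.1)) left 15.8 right -3.4
green [256 285  15  19 100] cen (8.2, np.float64(80.5)) left 23.5 right -14.8
```

View pics/h7.png

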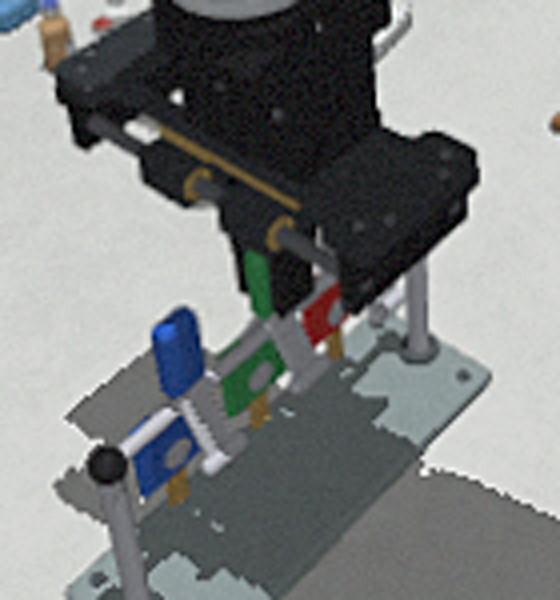

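The hook is over the bar, the plate edges are centred on the gap to within about 0.5 mm, and it sits about 1–2 mm high. Seat it, then open.

```bash
python3 -m jog '[[[0,0,0.7],[0,0,0],1],[[0,0,1.4],[0,0,0],1],[[0,0,2],[0,0,0],1],[[0,0,2],[0,0,0],1],[[0,0,2],[0,0,0],1]]' 
python3 -m jog '[[[0,0,0],[0,0,0],0.84],[[0,0,0],[0,0,0],0.82],[[0,0,0],[0,0,0],0.8],[[0,0,0],[0,0,0],0.77],[[0,0,0],[0,0,0],0.74],[[0,0,0],[0,0,0],0.7],[[0,0,0],[0,0,0],0.65],[[0,0,0],[0,0,0],0.6],[[0,0,0],[0,0,0],0.5],[[0,0,0],[0,0,0],0.4],[[0,0,0],[0,0,0],0.4],[[0,0,0],[0,0,0],0.4]]'
python3 look.py 8
```

```text
time_s: 9.37
position: [0.4969, 0.1974, 0.1418]
tcp_rot: [[-0.023, 1.0, 0.001], [1.0, 0.023, 0.0], [0.0, 0.001, -1.0]]
force: [1.1, 0.5, -0.3]
opening: 0.135
time_s: 10.37
position: [0.4964, 0.1974, 0.1416]
tcp_rot: [[-0.023, 1.0, 0.0], [1.0, 0.023, -0.0], [-0.0, 0.0, -1.0]]
force: [0.8, -0.3, -1.0]
opening: 0.573
shift mm [ 1.1  0.4 -0.4] turn z 0.0 now [0.4964 0.1974 0.1416] yang 1.3 zax [ 0. -0. -1.] F [ 0.8296 -0.3286 -1.0071] open 0.573 t 10.37 q [ 9.6895 29.8572 99.6235 -0.0008 50.5172  8.3864]
blue [238 277  13  23 211] cen (58.0, np.float64(154.1)) left 71.5 right 44.2
blue [233 304  17  20 136] cen (67.1, np.float64(79.5)) left 82.4 right 45.1
green [261 263  12  17 123] cen (2.3, np.float64(149.8)) left 16.2 right -13.2
green [256 285  15  20 106] cen (8.5, np.float64(79.9)) left 23.6 right -14.7
```

View pics/h8.png

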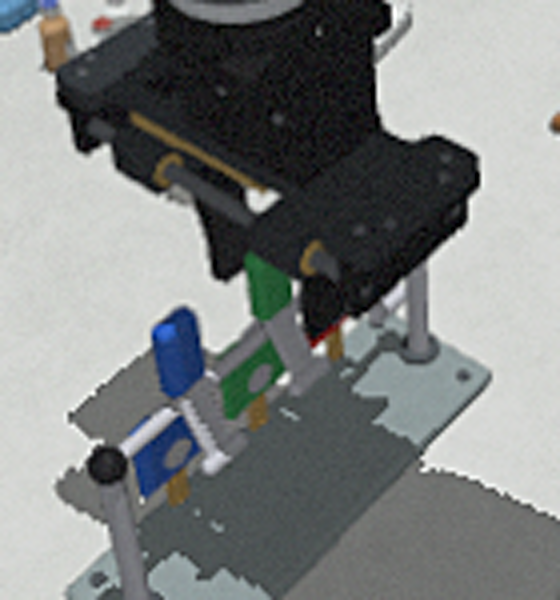

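Released, and green stays hanging on the bar. Retract straight up, move out of the way and settle.

```bash
python3 -m jog '[[[0,0,-5],[0,0,0],0.4],[[0,0,-15],[0,0,0],0.4],[[0,0,-30],[0,0,0],0.4],[[0,0,-50],[0,0,0],0.4],[[0,0,-75],[0,0,0],0.4],[[0,0,-100],[0,0,0],0.4],[[0,0,-125],[0,0,0],0.4],[[0,0,-150],[0,0,0],0.4],[[-25,0,-160],[0,0,0],0.4],[[-55,0,-160],[0,0,0],0.4],[[-90,0,-160],[0,0,0],0.4],[[-125,0,-160],[0,0,0],0.4]]' |head -2
python3 -m jog '[[[-30,0,0],[0,0,0],0.4],[[-65,0,0],[0,0,0],0.4],[[-100,0,0],[0,0,0],0.4],[[-135,0,0],[0,0,0],0.4],[[-170,0,0],[0,0,0],0.4],[[-205,0,0],[0,0,0],0.4],[[-235,0,0],[0,0,0],0.4],[[-250,0,0],[0,0,0],0.4],[[-250,0,0],[0,0,0],0.4],[[-250,0,0],[0,0,0],0.4],[[-250,0,0],[0,0,0],0.4],[[-250,0,0],[0,0,0],0.4]]' |head -2
python3 look.py 9
python3 - <<'E'
from al import *
I=vision.capture('top');cv2.imwrite('pics/top9.png',I[:,:,::-1])
for c in('red','blue','green'):
    k,_,st,ce=cv2.connectedComponentsWithStats(mask(I,c,(160,170,290,235)))
    for s,e in zip(st[1:],ce[1:]):
        if s[4]>10:X=plane('top',e,.165)[:2]-m;print('top',c,s,1000*X@u,1000*X@v)
a=cv2.imread('pics/h9.png');b=cv2.resize(cv2.imread('pics/top9.png')[165:240,155:295],None,fx=4,fy=4,interpolation=2)
im=np.vstack([a[100:400],b]);cv2.imwrite('pics/f9.png',im);print(im.shape)
E
```

```text
time_s: 11.42
position: [0.4991, 0.0716, 0.3031]
time_s: 12.42
position: [0.5047, -0.1758, 0.3017]
shift mm [374.2   1.3 160. ] turn z 0.11 now [ 0.5047 -0.1758  0.3017] yang 1.41 zax [-0.0002  0.0008 -1.    ] F [-0.2968  0.434   0.3794] open 0.6 t 12.42 q [-31.2061  18.1452  89.2114   0.0316  72.6774 -32.6234]
red [283 242  10  21 163] cen (-57.6, np.float64(155.0)) left -44.1 right -72.3
red [276 268  15  19 115] cen (-52.8, np.float64(79.6)) left -33.5 right -77.5
blue [238 277  13  23 207] cen (57.8, np.float64(154.3)) left 71.5 right 44.2
blue [234 304  16  20 127] cen (67.0, np.float64(80.1)) left 80.2 right 45.0
green [262 259  11  21 170] cen (0.1, np.float64(154.5)) left 13.1 right -13.8
green [256 285  15  20 104] cen (8.2, np.float64(80.2)) left 23.5 right -14.7
top red [238 188  12   9  69] -56.4258553084787 0.8251848013124938
top red [253 189   9   7  27] -83.1178403849684 4.572321640129805
top blue [181 180  12   6  58] 59.973592404915884 1.9143363224927044
top blue [200 182   7   3  19] 25.768173658270662 5.689824949586898
top green [209 184  10   6  53] 3.512687619916101 1.8501199625262439
top green [227 186   6   3  13] -27.93231319888748 6.145080982716016
(600, 560, 3)
```

View pics/f9.png

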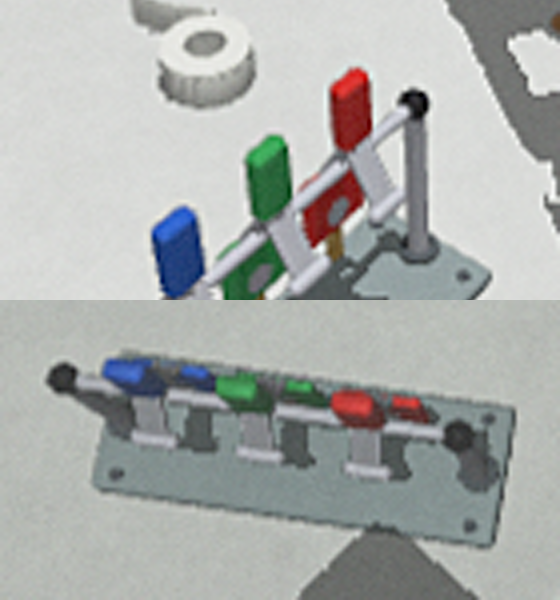

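Green hangs upright in the gap, parallel to the blue and red paddles, and both neighbours have the same pixel positions as at the start.

```bash
python3 -c "
from rig import bot
print(bot.hand_in())"
```

```text
the job is handed in; nothing more can be done
None
```

The green paddle now hangs by its hook on the grey rail's bar, in the gap between the red and blue paddles. I handed the job in at about 12.5 s of the 40 s allowed.

- **Handling:** I gripped it across x on the stand, lifted it clear, carried it over the neighbours and lowered the hook onto the bar. Then I released it and backed the arm away. The wrist-force readings I took stayed at or below about 2 N.
- **Centring:** In the scene view, green sits at +0.1 mm along the bar, and the red–blue midpoint is also at +0.1 mm. The coarser top view puts green about 1.7 mm towards blue. That disagreement is within the pixel and calibration error.
- **Upright and square:** By eye, green hangs upright and parallel to its neighbours in both views. I did not measure its tilt.
- **Neighbours:** The red and blue grips are at the same pixels as at the start in both views, to within about 0.1 mm of measured position. The plates show about 14–16 mm of clearance on each side by geometry.

No check failed.

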